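# Reverse the ratchet and clamp the mended hippo

## Task

The glued wooden hippo stands loose in the small blue ratchet clamp, whose ratchet is still set to release. Flip the red pawl lever over to the tightening side (the green dot), then swing the ratchet handle to and fro so that its clockwise strokes close the jaw until the pads hold the hippo snugly: stop soon after you feel the handle stiffen, for too hard a squeeze splits the joint. Then let go; do not touch the hippo or push the jaw directly, and leave the other toys and the glue bottle where they are.

Things in the scene. Friction and masses are not known exactly. Their poses are not given: they have to be found in the camera images.
- clamp: Ratchet clamp fixed to the table: dark steel base 100 mm (x) by 235 mm (y -55 to +180) by 14 mm. Origin: on the table under the vertical screw axis; z up. Along +y from the axis: blue moving jaw, hippo, then a blue far pad bolted at a setting that differs by up to 12 mm each time and is not measured, so the end of travel must be felt.
- handle (a joint): Angle (rad) of the steel ratchet arm about the screw axis; grows clockwise seen from above; stops at -0.55 and +0.55; at 0 the arm points to the clamp's -y. Arm 22 mm wide, its top 64 mm above the table. Pawl on tightening: clockwise swings drive the screw (after up to 0.35 rad of lost motion to the next tooth), anticlockwise ones click back freely. Pawl on release: the other way round.
- knob_mid (a point): Middle of the black round knob upright on the arm's end, 155 mm from the screw axis: diameter 26 mm, from 65 to 115 mm above the table (this point at 91 mm). Spins freely on its own axis; straddle or pinch it from above. Clockwise it takes about 3.5 N while the jaw closes freely, plus 1.3 N per 10 N of squeeze on the hippo (6 to 10 N while moving is snug; standing still, friction carries part).
- pawl (a joint): Angle (rad) of the red pawl lever relative to the arm, sprung over centre; grows clockwise seen from above. -0.25 to -0.42: release (leans to the red dot, as at the start). +0.25 to +0.42: tightening (leans to the green dot). Past 0 it snaps over by itself. Needs 1 to 2 N at its tab; if its tooth jams under load, ease the handle a little the other way.
- pawl_tab (a point): Middle of the red upright post (diameter 11 mm, from 68 to 110 mm above the table, this point at 90 mm) on the end of the pawl lever, 45 mm from the lever's pivot, which lies on the arm 42 mm from the screw axis. To tighten it is pushed clockwise about the screw axis, 25 to 37 mm sideways. A 60 mm wide cross bar under it reaches 63 mm above the table.
- jaw: Blue moving jaw, 56 mm wide, top 66 mm above the table, with a sprung black rubber pad (15 N per mm). Origin: centre of the pad's face at rest, 44 mm above the table; it closes along the clamp's +y, 20 mm per rad of the screw, and stays where it is left. On letting go, a squeeze above 20 N springs back to 8 to 20 N. From touch to 120 N it advances about 7 to 9 mm.
- hippo: The purple-brown lacquered wooden hippo, loose on the base plate between the pads: 110 mm long (x, head to -x), 46 mm thick (y), 67 mm tall. Origin: centre of its underside, 14 mm above the table. Free gaps of some mm on both sides at the start. More than 120 N of squeeze splits it.
- tractor: Green die-cast toy tractor, 100 mm long, in the pine drawer. Leave alone.
- duck1: Orange rubber duck, 63 mm tall, in the drawer. Leave alone.
- duck2: Orange rubber duck on the table beyond the clamp. Leave alone.
- duck3: Orange rubber duck on the table left of the clamp. Leave alone.
- mouse: Chrome wind-up mouse, 50 mm tall with its key, beyond the clamp. Leave alone.
- glue: White glue bottle with a red cap, 110 mm tall, right of the clamp. Leave alone.
Not all that is in view belongs to the job. What is shaped like the hippo but turquoise or yellow is not meant.

How it is judged (in metres and radians):
On the way, in this order (a step that is already met when the one before it is completed fails the run):
1. the pawl lever is snapped over to the tightening side (value of joint pawl above 0.2 rad), for 0.2 s.
2. the jaw squeezes the hippo with more than 10 N (contact force between jaw and hippo above 10 N), for 0.2 s.
At the end, for the whole second after the job is handed in: The pawl lever leans to the tightening side (above 0.2 rad), the jaw still squeezes the hippo with more than 6 N, and the hippo stands upright (within 0.1 rad) and still on the clamp's base plate (contact force between jaw and hippo above 6 N and value of joint pawl above 0.2 rad and angle between hippo's own z axis and vertical below 0.1 rad and linear speed of hippo below 0.01 m/s and z of hippo in the frame of clamp below 0.022 m); the robot touches nothing.
It fails at once if the hippo is squeezed with more than 120 N (contact force between jaw and hippo above 120 N).
It fails at once if the robot touches the hippo (contact force between any of the fingers, the arm and hippo above 0.5 N).
It fails at once if the robot pushes on the jaw itself (contact force between any of the fingers, the arm and jaw above 1 N).
It fails at once if a bystander is moved by more than 20 mm (distance of any of tractor, duck1, duck2, duck3, mouse, glue from where it was at the start of the episode above 0.02 m).
It also fails if it takes over 54 s, if anything falls off the work surface, if the arm or the gripper's body presses on something with over 40 N, if the wrist force passes 120 N, or if a joint passes its speed limit or range.

## Robot

A 7-joint arm with a two-finger parallel gripper is mounted at the origin on the work surface. World frame = base frame: x ahead of the robot, y to its left, z up, the work surface at z = 0. Lengths are in m, angles in degrees, forces in N, time in s.
With the tool pointing down it reaches from about 0.425 to 0.875 m from the base axis. Payload 4.7 kg.
Tool frame: the origin (TCP) lies between the finger pads; the fingertips stand 22 mm ahead of it and the grasp point (between the pads) lies 3 mm ahead of it; z points along the fingers, y is the line along which they close (so a half turn about z gives the same grasp; the last joint's range is limited). The gripper opens to 87 mm and grips with 3 to 60 N. Pads are 19 mm wide; open, the fingers measure 117 mm over their backs; the gripper's body (75 mm by 190 mm) begins 51 mm behind the grasp point.
Start: joints at [64.807, 18.392, -4.016, 83.108, 1.295, 78.541, -3.26], TCP at [0.285, -0.584, 0.245] pointing down, gripper open.
Joint ranges: [-163.93, 163.93], [-17.29, 119.83], [-79.2, 71.16], [3.27, 140.29], [-89.18, 269.18], [5.43, 117.66], [-154.24, 154.24]. Speed limits (degrees/s): [147.25, 147.25, 180, 180, 180, 180, 180].

## Interface

Orientations are given as [roll, pitch, yaw] about the fixed x, y, z axes, in that order (R = Rz(yaw) Ry(pitch) Rx(roll)).
In Python, from cell import env gives the robot as it stands.
- The arm moves only by the tool drive_tool, never from a script. Its argument "moves" is a list of rows, each a list of 3 entries, a list of its own where there are three numbers: the shift along the tool's x, y, z in mm, then the turn, a rotation vector about the tool's x, y, z in rad, then the closure, from 0 (fully open) to 1 (shut). In form: [[[x, y, z], [wx, wy, wz], jaw], ...]. A call has 1 to 12 rows; each row shifts and turns the commanded pose from where the row before left it, along the tool's axes as they then stand; what a row does not reach is not made up. A row lasts 1/12 s, in which the tool goes at most 41.7 mm and 7.16 degrees, less where a joint would pass 70% of its speed; a pose out of reach is approached as far as the arm can. A call with a gripper value outside its range is refused whole. The fingers move at their own pace and stop on an object; "newtons" is the grip in N (left out, the last holds). Time passes only in rows, so rows that do not move let the fingers close. It gives the time, the measured TCP pose, the force, the opening and the grip force at its end, in the units of the state.
- env.get_obs(): the state, without advancing time (a new reading comes with each control period).
- env.read_camera(name): name is "side" or "top" or "wrist"; returns (picture, depth): 480x640x3 uint8, blue, green, red; 480x640 float32, m along the optical axis (not along the pixel's ray), 0 where there is no reading.
- env.get_calibration(name): a dict with "fx", "fy", "cx", "cy" (pixels), "k1" (the pictures are not rectified: a ray, as slopes to the right and down, at radius r is drawn at 1 + k1 r^2 times it, then the intrinsics apply), "T" (4x4, takes a point from camera to world coordinates). Camera axes: x right, y down, z forward; pixel columns grow to the right and rows downward; lengths in m; the calibration is good to about 2 mm. A picture is of the moment at which its call begins: read the wrist's pose just before it. get_calibration takes no time and is no camera call; for the wrist camera it gives the pose at the moment of the call.
- env.sign_off(): hands the job in; it is judged then, once.
The state is a dict: "time_s": time; "qpos": joint angles; "joint_velocities": joint speeds; "effort": joint torques, N m; "tool_pos": TCP position; "tool_rot": TCP orientation; "force": force on the tool from outside, world axes, zero at the start; "wrist_torque": the same for the moment, N m; "grip_width": finger opening in m; "grasp_force": force on a finger pad.
Only numpy, scipy, OpenCV 4.12 (cv2) and the standard library are available. Lean on these libraries where they do the work, as an engineer would, in place of code of your own. Each camera call takes 0.05 s, during which the arm holds its last target. There are 200 camera calls.

## Working session

There is one attempt and no reset: what is moved stays moved. The work goes in short steps, Python scripts to look and compute and a tool call to move; the robot and the scene stay as the last step left them, time stands still between calls to the robot, and variables do not carry over. Pictures are saved under pics/ and viewed, at most 10 in all, crops included, and the job is handed in when it is done.

Besides the shell and the picture viewer there is one more tool, called after "Request:" as name(argument=value, ...) on one line, values as JSON. drive_tool: Moves the arm, as the interface text tells. Its arguments: {"type":"object","properties":{"moves":{"type":"array"},"newtons":{"type":"number"}},"required":["moves"]}

```bash
mkdir -p pics; cat > h.py <<'E'
import numpy as np, cv2
from cell import env
def grab(n):
    c=env.get_calibration(n); im,d=env.read_camera(n); return im,d,c
def px2w(u,v,z,c):  # pixel + depth -> world
    K=np.array([[c['fx'],0,c['cx']],[0,c['fy'],c['cy']],[0,0,1]])
    p=cv2.undistortPoints(np.array([[[u,v]]],float),K,np.array([c['k1'],0,0,0,0]))[0,0]
    return (np.array(c['T'])@[p[0]*z,p[1]*z,z,1])[:3]
E
python3 - <<'E'
from h import *
o=env.get_obs(); print(o)
for n in("top","side"):
    im,d,c=grab(n); cv2.imwrite(f"pics/{n}0.png",im); np.savez(f"{n}0.npz",im=im,d=d,**{k:np.array(c[k]) for k in c}); print(n,np.round(c['T'],3).tolist(),c['fx'])
E
```

```text
{'time_s': 0.0, 'qpos': array([64.80718858, 18.43877521, -4.01539812, 83.17483204,  1.29361703,
       78.53964377, -3.26013217]), 'joint_velocities': array([-0.03672179,  0.03199638,  0.05527169, -0.06284935, -0.03911447,
       -0.04477678, -0.01843094]), 'effort': array([-6.14733472e-04, -4.91293466e+01, -4.04393105e-01, -3.12529528e+01,
       -6.38757111e-02,  4.38136014e-02,  1.57384120e-04]), 'tool_pos': array([ 0.28468904, -0.58377672,  0.24346527]), 'tool_rot': array([-1.79891913e+02,  4.38837833e-03,  2.60020288e+01]), 'force': array([-0.61811013,  0.07116582,  0.83207793]), 'wrist_torque': array([0.03351721, 0.01115851, 0.04665168]), 'grasp_force': 0.0, 'grip_width': 0.0870924364991129}
top [[-0.011, -0.998, 0.069, 0.509], [-1.0, 0.01, -0.008, 0.039], [0.007, -0.069, -0.998, 1.121], [0.0, 0.0, 0.0, 1.0]] 445.9664113772798
side [[-0.931, -0.241, 0.276, 0.179], [-0.366, 0.639, -0.677, 1.058], [-0.013, -0.731, -0.682, 1.118], [0.0, 0.0, 0.0, 1.0]] 540.4508122322143
```

View pics/top0.png

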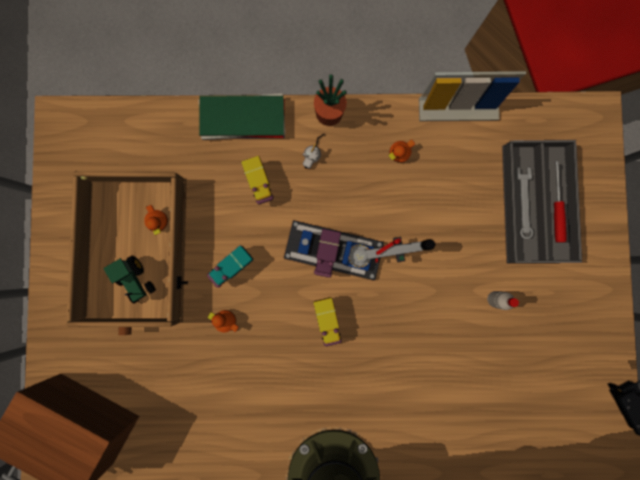

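View pics/side0.png

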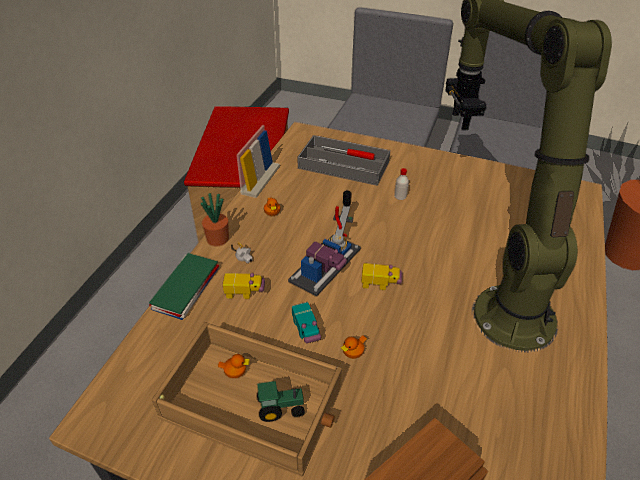

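The top view shows the purple-brown hippo at (327,252) in the clamp. The turquoise hippo (231,266) and the yellow ones (257,180) and (328,321) stand loose, so they are not the one meant. The knob is near (428,245), the red pawl near (393,243) and the screw axis near (360,257). Next I'll take an enlarged crop to confirm this and measure.

```bash
python3 - <<'E'
from h import *
a=np.load("top0.npz"); im=a['im'];d=a['d']
cv2.imwrite("pics/crop_top.png",cv2.resize(im[205:295,280:440],None,fx=5,fy=5,interpolation=cv2.INTER_CUBIC))
s=np.load("side0.npz")
cv2.imwrite("pics/crop_side.png",cv2.resize(s['im'][180:300,280:440],None,fx=5,fy=5,interpolation=cv2.INTER_CUBIC))
# cluster knob (dark & high) and red
for n,q in(("top",a),("side",s)):
    im=q['im'].astype(int);d=q['d'];c={k:q[k] for k in('fx','fy','cx','cy','k1','T')}
    b,g,r=im[...,0],im[...,1],im[...,2]
    for nm,m in(("dark",(im.max(2)<60)),("red",(r>110)&(g<60)&(b<60)),("blue",(b>90)&(r<70))):
        P=[]
        for v,u in zip(*np.nonzero(m&(d>0))):
            if (n=="top" and 280<u<440 and 205<v<295) or (n=="side" and 280<u<440 and 180<v<300):
                p=px2w(u,v,d[v,u],c); P.append([u,v,*p])
        P=np.array(P); 
        if nm!="blue": P=P[P[:,4]>(.068)]
        print(n,nm,len(P),np.round(np.median(P,0),3),np.round(P.min(0),3),np.round(P.max(0),3))
E
```

```text
top dark 238 [ 4.22e+02  2.45e+02  5.54e-01 -2.09e-01  8.60e-02] [ 3.07e+02  2.29e+02  4.92e-01 -2.33e-01  6.80e-02] [4.35e+02 2.73e+02 5.96e-01 5.80e-02 1.19e-01]
top red 79 [ 3.86e+02  2.47e+02  5.52e-01 -1.28e-01  7.30e-02] [ 3.77e+02  2.40e+02  5.38e-01 -1.50e-01  6.90e-02] [ 3.98e+02  2.53e+02  5.66e-01 -1.07e-01  1.13e-01]
top blue 17 [3.07e+02 2.43e+02 5.63e-01 5.70e-02 7.00e-02] [ 3.01e+02  2.31e+02  5.00e-01 -8.00e-02  2.90e-02] [3.64e+02 2.69e+02 5.91e-01 7.20e-02 7.60e-02]
side dark 138 [ 3.46e+02  2.00e+02  5.50e-01 -2.10e-01  9.50e-02] [ 3.07e+02  1.91e+02  4.92e-01 -2.31e-01  6.80e-02] [3.50e+02 2.67e+02 5.82e-01 7.00e-02 1.20e-01]
side red 65 [ 3.37e+02  2.18e+02  5.56e-01 -1.38e-01  7.50e-02] [ 3.35e+02  2.07e+02  5.31e-01 -1.51e-01  6.80e-02] [ 3.41e+02  2.28e+02  5.65e-01 -1.01e-01  1.15e-01]
side blue 201 [3.17e+02 2.59e+02 5.50e-01 5.70e-02 6.90e-02] [ 3.01e+02  2.39e+02  4.95e-01 -1.18e-01 -3.00e-03] [3.50e+02 2.81e+02 6.16e-01 8.30e-02 7.70e-02]
```

View pics/crop_top.png

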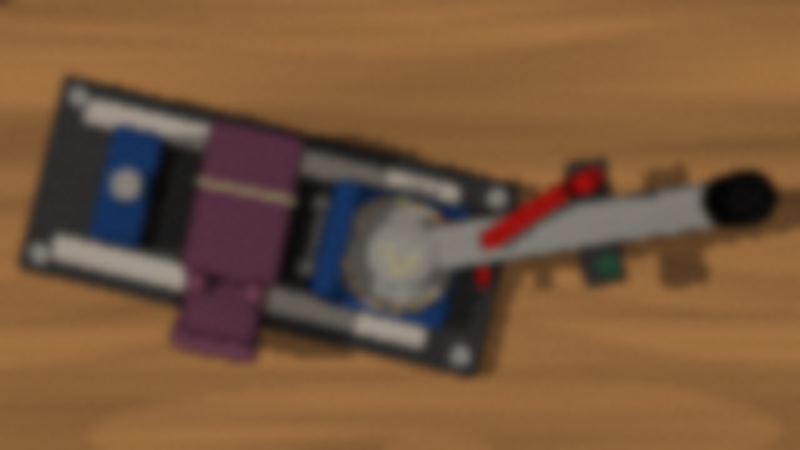

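View pics/crop_side.png

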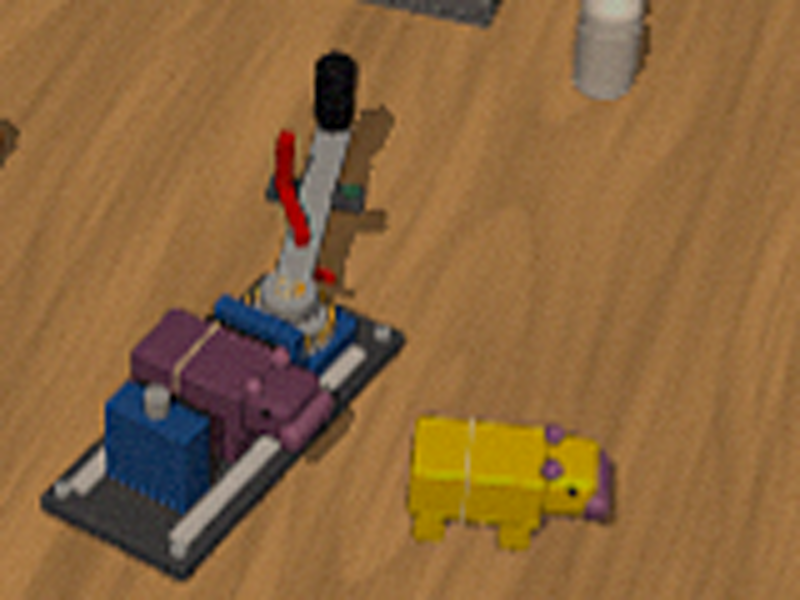

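The top crop shows the hippo confirmed in the clamp. In crop pixels, the knob top is (740,195), the red tab's top (588,178), the hub (398,255), the green dot (605,265), and the base corners (70,78), (515,185), (475,375) and (22,262). I'll project these onto their known heights.

```bash
cat >> h.py <<'E'
def ray(u,v,h,c):
    o=np.array(c['T'])[:3,3]; p=px2w(u,v,1.,c); return o+(p-o)*(h-o[2])/(p[2]-o[2])
E
python3 - <<'E'
from h import *
a=np.load("top0.npz");c={k:a[k] for k in('fx','fy','cx','cy','k1','T')}
s=np.load("side0.npz");cs={k:s[k] for k in('fx','fy','cx','cy','k1','T')}
P=lambda x,y,h:ray(280+x/5-.4,205+y/5-.4,h,c)[:2]
S=lambda x,y,h:ray(280+x/5-.4,180+y/5-.4,h,cs)[:2]
cor=np.array([P(70,78,.014),P(515,185,.014),P(475,375,.014),P(22,262,.014)])
print(cor.round(4),[np.linalg.norm(cor[i]-cor[i-1]).round(4) for i in range(4)])
yd=(cor[0]+cor[3]-cor[1]-cor[2]);yd/=np.linalg.norm(yd); xd=np.array([yd[1],-yd[0]])
cen=cor.mean(0); ax=cen-yd*.0625; print("yd",yd,"axis",ax,"hub",P(398,255,.07))
k=P(740,195,.115); t=P(588,178,.11)
print("knob",k,S(336,62,.115),"tab",t,S(287,136,.110))
for n,p in(("knob",k),("tab",t)):
    q=p-ax; print(n,np.linalg.norm(q),"handle angle cw",np.arctan2(-q@xd, -q@yd))
# sign check: cw seen from above from -y -> -x
E
```

```text
[[ 0.6235  0.0914]
 [ 0.5678 -0.1296]
 [ 0.4739 -0.1078]
 [ 0.5321  0.1158]] [np.float64(0.0946), np.float64(0.2279), np.float64(0.0964), np.float64(0.2311)]
yd [0.24817892 0.96871421] axis [ 0.53379342 -0.06809425] hub [ 0.53230687 -0.06522741]
knob [ 0.55680374 -0.21586937] [ 0.55375131 -0.221806  ] tab [ 0.56548608 -0.14826288] [ 0.56030983 -0.1483236 ]
knob 0.1495558820875216 handle angle cw -0.4052711578158251
tab 0.08620576791503588 handle angle cw -0.6272695974358347
```

Knob at about (0.555,-0.219), 155 mm from the axis, which matches. Axis at about (0.533,-0.066), clamp yaw about -14.4°, handle about -0.40 rad, tab at clamp (49,-72) mm. I'll turn the tool to yaw 75.6°, so that tool x is clamp +y and tool y is clamp +x.

Request:
drive_tool(moves=[[[0,0,0],[0,0,-0.1237],1],[[0,0,0],[0,0,-0.1237],1],[[0,0,0],[0,0,-0.1237],1],[[0,0,0],[0,0,-0.1237],1],[[0,0,0],[0,0,-0.1237],1],[[0,0,0],[0,0,-0.1237],1],[[0,0,0],[0,0,-0.1237],1],[[33,13,0],[0,0,0],1],[[33,13,0],[0,0,0],1],[[33,13,0],[0,0,0],1],[[33,13,0],[0,0,0],1],[[33,13,0],[0,0,0],1]])

```text
time_s: 1.1
tool_pos: [0.3894, -0.4389, 0.2441]
tool_rot: [-180.0, -0.0, 75.6]
force: [0.5, -0.8, -0.1]
grip_width: 0.0153
grasp_force: 0.0
```

Request:
drive_tool(moves=[[[33,13,0],[0,0,0],1],[[33,13,0],[0,0,0],1],[[33,13,0],[0,0,0],1],[[33,13,0],[0,0,0],1],[[33,13,0],[0,0,0],1],[[33,13,0],[0,0,0],1],[[33,13,0],[0,0,0],1],[[33,13,0],[0,0,0],1],[[33,13,0],[0,0,0],1],[[25,13,0],[0,0,0],1],[[0,0,0],[0,0,0],1],[[0,0,0],[0,0,0],1]])

```text
time_s: 2.1
tool_pos: [0.5954, -0.1586, 0.2439]
tool_rot: [-179.9, -0.0, 75.9]
force: [-0.2, -0.7, -0.3]
grip_width: 0.0001
grasp_force: 0.0
```

```bash
python3 - <<'E'
from h import *
im,d,c=grab("wrist"); cv2.imwrite("pics/w1.png",im); np.savez("w1.npz",im=im,d=d,**{k:np.array(c[k]) for k in c})
print(np.round(c['T'],3).tolist())
E
```

```text
[[0.969, -0.238, -0.061, 0.613], [-0.246, -0.94, -0.238, -0.094], [-0.001, 0.246, -0.969, 0.384], [0.0, 0.0, 0.0, 1.0]]
```

View pics/w1.png

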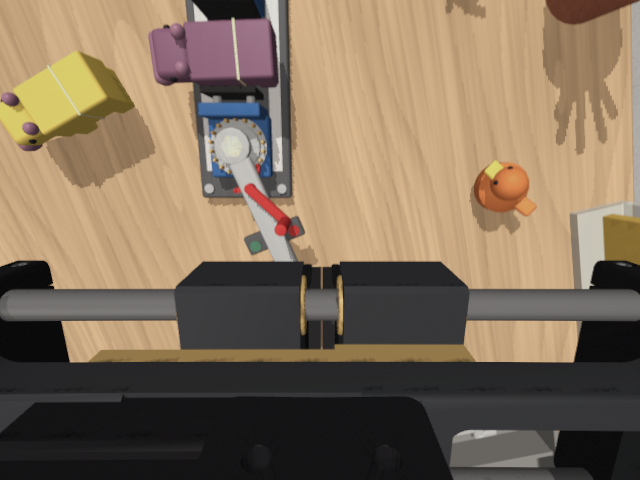

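The wrist view shows the tab's post with its top at about (281,226), the hub at (233,146), the lever leaning to the red-dot side, and the base's front corners at (208,188) and (282,188).

```bash
python3 - <<'E'
from h import *
a=np.load("w1.npz");c={k:a[k] for k in('fx','fy','cx','cy','k1','T')}
t=ray(281,226,.11,c); h=ray(233,146,.072,c)
print("tab",t,"hub",h, px2w(281,226,a['d'][226,281],c),px2w(233,146,a['d'][146,233],c))
l=ray(209,188,.018,c);r=ray(282,188,.018,c);print(l,r)
o=env.get_obs()['tool_pos'];yd=np.array([.248,.969]);xd=np.array([.969,-.248])
print("tool - tab in tool xy", (t[:2]-o[:2])@yd,(t[:2]-o[:2])@xd, "hub",(h[:2]-o[:2])@yd,(h[:2]-o[:2])@xd)
E
```

```text
tab [ 0.56462142 -0.14416196  0.11      ] hub [ 0.53619093 -0.06911462  0.072     ] [ 0.5645698  -0.14421607  0.10970618] [ 0.53398632 -0.0684059   0.06301743]
[ 0.48370632 -0.10074031  0.018     ] [ 0.56124031 -0.12033754  0.018     ]
tool - tab in tool xy 0.008780364282526942 -0.033147671937880284 hub 0.07445047231474376 -0.07930856113699672
```

Request:
drive_tool(moves=[[[2,0,36],[0,0,0],1],[[2,0,36],[0,0,0],1],[[2,0,36],[0,0,0],1],[[0,0,36],[0,0,0],1],[[0,0,0],[0,0,0],1],[[0,-4,0],[0,0,0],1],[[0,-4,0],[0,0,0],1],[[0,-4,0],[0,0,0],1],[[0,-4,0],[0,0,0],1]])

```text
time_s: 2.9
tool_pos: [0.5819, -0.1518, 0.1033]
tool_rot: [179.7, 0.0, 75.6]
force: [-0.1, 0.2, 0.5]
grip_width: 0.0005
grasp_force: 0.0
```

Request:
drive_tool(moves=[[[-2,-4,0],[0,0,0],1],[[-2,-4,0],[0,0,0],1],[[-2,-4,0],[0,0,0],1],[[-2,-4,0],[0,0,0],1]])

```text
time_s: 3.23
tool_pos: [0.5641, -0.1566, 0.1019]
tool_rot: [179.8, 0.1, 75.6]
force: [1.5, -3.0, 3.6]
grip_width: 0.0004
grasp_force: 2.5
```

```bash
python3 - <<'E'
from h import *
im,d,c=grab("side"); cv2.imwrite("pics/s2.png",cv2.resize(im[150:300,270:430],None,fx=4,fy=4,interpolation=cv2.INTER_CUBIC))
E
```

```text
(no output)
```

View pics/s2.png

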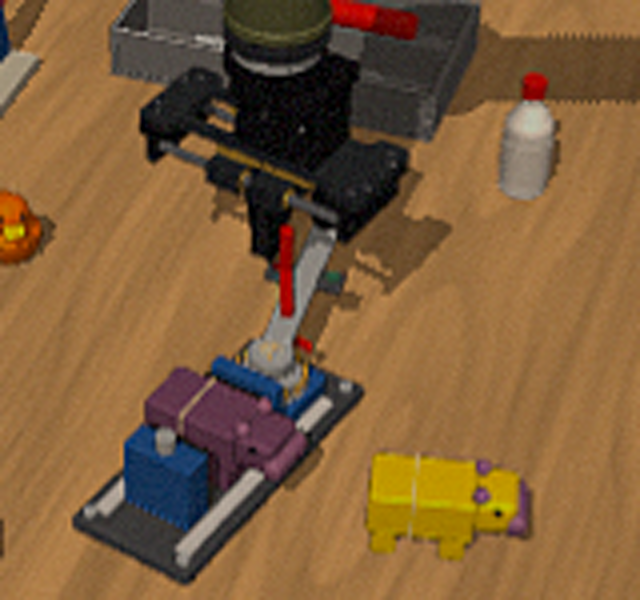

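The side view shows the lever pushed partway (post at crop (287,230–310)), with the finger's edge on its +x side. The contact is near the pad's edge, so I'll locate the tab before going on.

```bash
python3 - <<'E'
from h import *
s=np.load("side0.npz");cs={k:s[k] for k in('fx','fy','cx','cy','k1','T')}
t=ray(270+287/4,150+230/4,.11,cs); hub=np.array([.534,-.068])
yd=np.array([.248,.969]);xd=np.array([.969,-.248])
o=env.get_obs()
for p in(t[:2],o['tool_pos'][:2]): print((p-hub)@xd,(p-hub)@yd)
print(o['force'])
E
```

```text
0.03200165257951464 -0.07662808349389254
0.04993987714861921 -0.07887594260841964
[-0.07797543 -1.04521862  0.76644565]
```

Tab at (32–36,-76) and finger at (50,-79), so the contact is well placed. I'll keep pushing.

Request:
drive_tool(moves=[[[-1,-3,0],[0,0,0],1],[[-1,-3,0],[0,0,0],1],[[-1,-3,0],[0,0,0],1],[[0,0,0],[0,0,0],1]])

```text
time_s: 3.62
tool_pos: [0.5523, -0.1549, 0.0998]
tool_rot: [-179.8, -0.0, 75.6]
force: [0.0, 0.2, -0.4]
grip_width: 0.0001
grasp_force: 0.0
```

Request:
drive_tool(moves=[[[-1,-3,0],[0,0,0],1],[[-1,-3,0],[0,0,0],1],[[0,-3,0],[0,0,0],1],[[0,0,0],[0,0,0],1]])

```text
time_s: 3.95
tool_pos: [0.5437, -0.155, 0.1002]
tool_rot: [-179.9, 0.0, 75.6]
force: [0.2, -0.2, 0.2]
grip_width: 0.0008
grasp_force: 0.0
```

```bash
python3 - <<'E'
from h import *
im,d,c=grab("side"); cv2.imwrite("pics/s3.png",cv2.resize(im[150:300,270:430],None,fx=4,fy=4,interpolation=cv2.INTER_CUBIC))
E
```

```text
(no output)
```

View pics/s3.png

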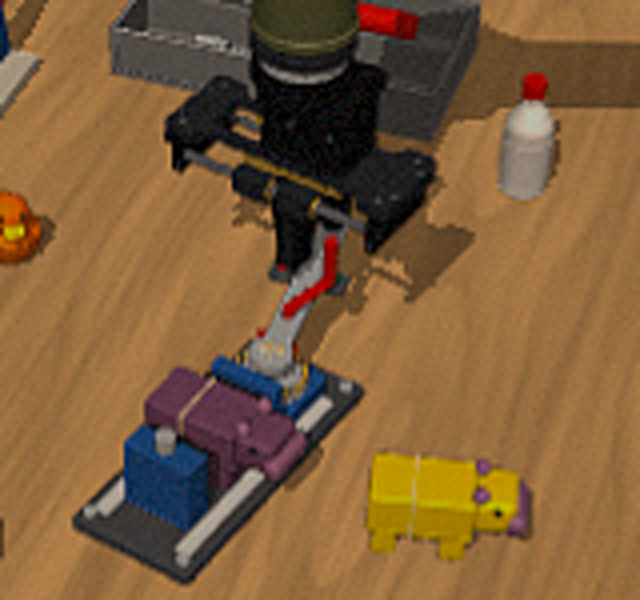

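The side view shows the red lever now leaning to the green-dot side (tab at crop (332,245)), with the handle at about the same angle. Now I'll rise, go over to the knob and straddle it.

Request:
drive_tool(moves=[[[0,4,0],[0,0,0],1],[[0,0,-30],[0,0,0],0.4],[[0,0,-35],[0,0,0],0.35],[[0,0,-25],[0,0,0],0.35],[[-30,12,0],[0,0,0],0.35],[[-30,11,0],[0,0,0],0.35],[[0,0,0],[0,0,0],0.35],[[0,0,30],[0,0,0],0.35],[[0,0,15],[0,0,0],0.35],[[0,0,0],[0,0,0],0.35]])

```text
time_s: 4.83
tool_pos: [0.5536, -0.2196, 0.1416]
tool_rot: [-179.6, -0.1, 75.6]
force: [-0.1, -0.2, -0.5]
grip_width: 0.0518
grasp_force: 0.0
```

```bash
python3 - <<'E'
from h import *
im,d,c=grab("side"); cv2.imwrite("pics/s4.png",cv2.resize(im[150:270,290:400],None,fx=5,fy=5,interpolation=cv2.INTER_CUBIC))
im,d,c=grab("top"); cv2.imwrite("pics/t4.png",cv2.resize(im[205:295,280:440],None,fx=5,fy=5,interpolation=cv2.INTER_CUBIC))
E
```

```text
(no output)
```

View pics/s4.png

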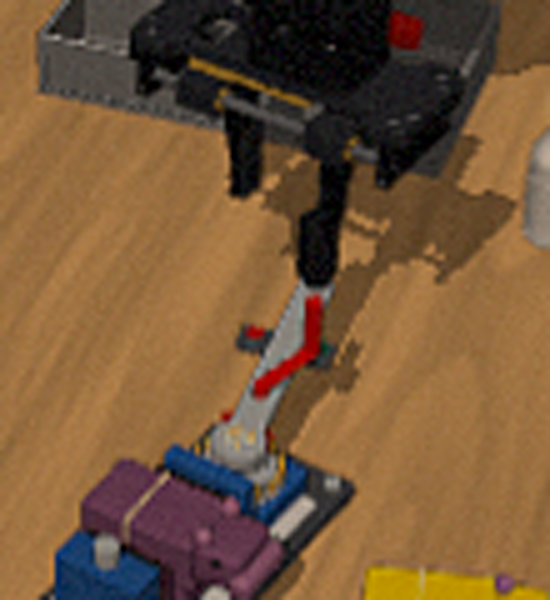

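The side view shows the lever on the green side. The knob's top is at about crop (318,212), which is clockwise of where it was, and it sits near the right finger's tip. I'll compute its position.

```bash
python3 - <<'E'
from h import *
s=np.load("side0.npz");cs={k:s[k] for k in('fx','fy','cx','cy','k1','T')}
hub=np.array([.534,-.068]);yd=np.array([.248,.969]);xd=np.array([.969,-.248])
o=env.get_obs()
im,d,c=grab("side")
P=[]
for v in range(185,215):
  for u in range(342,362):
    if im[v,u].max()<60 and d[v,u]>0: 
        p=px2w(u,v,d[v,u],cs)
        if .066<p[2]<.114: P.append([(p[:2]-hub)@xd,(p[:2]-hub)@yd,p[2]])
P=np.array(P); P=P[P[:,2]<.105]; print(len(P),np.median(P,0),P.min(0),P.max(0))
for p in(ray(353.2,192,.115,cs)[:2],ray(347,192,.115,cs)[:2],o['tool_pos'][:2]): print((p-hub)@xd,(p-hub)@yd)
E
```

```text
62 [ 0.03011934 -0.1402039   0.08952622] [ 0.02076514 -0.15270135  0.07070956] [ 0.044372   -0.13299419  0.1047769 ]
0.04120260224209593 -0.1554209358032731
0.05678039409199388 -0.14449203774556907
0.05888935032782602 -0.1418626742739286
```

Request:
drive_tool(moves=[[[0,0,-15],[0,0,0],0.3],[[-4,-12,0],[0,0,0],0.3],[[-4,-13,0],[0,0,0],0.3],[[0,0,0],[0,0,0],0.3],[[0,0,15],[0,0,0],0.3],[[0,0,10],[0,0,0],0.3],[[0,0,5],[0,0,0],0.3],[[0,0,0],[0,0,0],0.3]])

```text
time_s: 5.65
tool_pos: [0.5293, -0.2212, 0.1293]
tool_rot: [-179.9, -0.0, 75.6]
force: [0.5, 0.3, 0.4]
grip_width: 0.0608
grasp_force: 0.0
```

Request:
drive_tool(moves=[[[0,0,12],[0,0,0],0.3],[[0,0,12],[0,0,0],0.3],[[0,0,10],[0,0,0],0.3],[[0,0,0],[0,0,0],0.45],[[0,0,0],[0,0,0],0.6],[[0,0,0],[0,0,0],0.6],[[0,0,0],[0,0,0],0.6],[[0,0,0],[0,0,0],0.6]], newtons=5)

```text
time_s: 6.32
tool_pos: [0.5301, -0.2219, 0.0972]
tool_rot: [179.9, 0.0, 75.6]
force: [0.6, -0.6, -0.2]
grip_width: 0.038
grasp_force: 0.0
```

```bash
python3 - <<'E'
from h import *
im,d,c=grab("side"); cv2.imwrite("pics/s5.png",cv2.resize(im[150:270,290:400],None,fx=5,fy=5,interpolation=cv2.INTER_CUBIC))
E
```

```text
(no output)
```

View pics/s5.png

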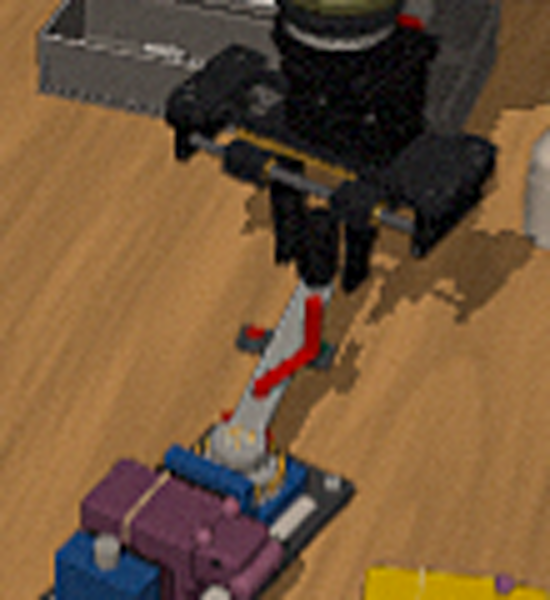

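The knob sits between the two fingers. I'll align the tool with the arm, narrow the straddle and begin a clockwise stroke.

Request:
drive_tool(moves=[[[0,0,0],[0,0,-0.11],0.65],[[0,0,0],[0,0,-0.11],0.65],[[0,0,0],[0,0,0],0.65],[[0.1,-6.2,0],[0,0,0.04],0.65],[[0.1,-6.2,0],[0,0,0.04],0.65],[[0.1,-6.2,0],[0,0,0.04],0.65],[[0.1,-6.2,0],[0,0,0.04],0.65]], newtons=20)

```text
time_s: 6.95
tool_pos: [0.5064, -0.2193, 0.0971]
tool_rot: [179.8, 0.0, 78.7]
force: [3.9, -0.5, -2.8]
grip_width: 0.0304
grasp_force: 1.9
```

Request:
drive_tool(moves=[[[0.1,-6.2,0],[0,0,0.04],0.65],[[0.1,-6.2,0],[0,0,0.04],0.65],[[0.1,-6.2,0],[0,0,0.04],0.65],[[0.1,-6.2,0],[0,0,0.04],0.65]])

```text
time_s: 7.28
tool_pos: [0.4823, -0.2131, 0.0972]
tool_rot: [179.8, 0.0, 69.6]
force: [3.5, -1.7, -2.1]
grip_width: 0.0304
grasp_force: 1.9
```

About 3.9 N tangential, so the jaw is closing freely. I'll continue the stroke.

Request:
drive_tool(moves=[[[0.1,-6.2,0],[0,0,0.04],0.65],[[0.1,-6.2,0],[0,0,0.04],0.65],[[0.1,-6.2,0],[0,0,0.04],0.65],[[0.1,-6.2,0],[0,0,0.04],0.65]])

```text
time_s: 7.62
tool_pos: [0.4597, -0.2032, 0.0972]
tool_rot: [179.8, 0.0, 60.4]
force: [3.8, -2.6, -2.9]
grip_width: 0.0305
grasp_force: 1.9
```

Request:
drive_tool(moves=[[[0.1,-6.2,0],[0,0,0.04],0.65],[[0.1,-6.2,0],[0,0,0.04],0.65],[[0.1,-6.2,0],[0,0,0.04],0.65]])

```text
time_s: 7.87
tool_pos: [0.4438, -0.1933, 0.0972]
tool_rot: [179.8, -0.0, 53.5]
force: [2.8, -2.7, -2.4]
grip_width: 0.031
grasp_force: 1.9
```

```bash
cat > st.py <<'E'
from h import *
o=env.get_obs(); hub=np.array([.534,-.068]);yd=np.array([.248,.969]);xd=np.array([.969,-.248])
p=o['tool_pos'][:2]-hub; x,y=p@xd,p@yd; th=np.arctan2(-x,-y)
f=o['force'][:2]; t=np.array([np.cos(th),-np.sin(th)])  # anticlockwise tangent, clamp axes
print(o['time_s'],"theta",th.round(3),"R",np.hypot(x,y).round(4),"Ftan",np.array([f@xd,f@yd])@t,"F",o['force'].round(1))
E
python3 st.py
```

```text
7.8667 theta 0.373 R 0.1544 Ftan 3.860573273619495 F [ 2.8 -2.7 -2.4]
```

Request:
drive_tool(moves=[[[0.1,-6.2,0],[0,0,0.04],0.65],[[0.1,-6.2,0],[0,0,0.04],0.65],[[0.1,-6.2,0],[0,0,0.04],0.65],[[0,0,0],[0,0,0],0.65]])

```text
time_s: 8.2
tool_pos: [0.4286, -0.1807, 0.0971]
tool_rot: [179.9, 0.0, 46.8]
force: [0.8, -0.7, -1.1]
grip_width: 0.0302
grasp_force: 0.9
```

```bash
python3 st.py
```

```text
8.2 theta 0.501 R 0.1543 Ftan 1.0511090881817897 F [ 0.8 -0.7 -1.1]
```

Not yet stiff. I'll swing back anticlockwise to about -0.47; it should click freely.

Request:
drive_tool(moves=[[[0.5,12.4,0],[0,0,-0.08],0.65],[[0.5,12.4,0],[0,0,-0.08],0.65],[[0.5,12.4,0],[0,0,-0.08],0.65],[[0.5,12.4,0],[0,0,-0.08],0.65],[[0.5,12.4,0],[0,0,-0.08],0.65],[[0.5,12.4,0],[0,0,-0.08],0.65],[[0.5,12.4,0],[0,0,-0.08],0.65],[[0.5,12.4,0],[0,0,-0.08],0.65],[[0.5,12.4,0],[0,0,-0.08],0.65],[[0.5,12.4,0],[0,0,-0.08],0.65],[[0.5,12.4,0],[0,0,-0.08],0.65],[[0.5,12.4,0],[0,0,-0.08],0.65]])

```text
time_s: 9.2
tool_pos: [0.5667, -0.2192, 0.0963]
tool_rot: [-179.9, -0.0, 102.1]
force: [-0.7, 0.5, -0.7]
grip_width: 0.0307
grasp_force: 0.4
```

Request:
drive_tool(moves=[[[0,0,0],[0,0,0],0.65],[[0.1,-6.2,0],[0,0,0.04],0.65],[[0.1,-6.2,0],[0,0,0.04],0.65],[[0.1,-6.2,0],[0,0,0.04],0.65],[[0.1,-6.2,0],[0,0,0.04],0.65]])

```text
time_s: 9.62
tool_pos: [0.5426, -0.2218, 0.0966]
tool_rot: [179.9, -0.0, 92.5]
force: [4.3, 0.1, -2.7]
grip_width: 0.0304
grasp_force: 1.9
```

```bash
python3 st.py
```

```text
9.6167 theta -0.307 R 0.1541 Ftan 4.298401779615972 F [ 4.3  0.1 -2.7]
```

Request:
drive_tool(moves=[[[0.1,-4.65,0],[0,0,0.03],0.65],[[0.1,-4.65,0],[0,0,0.03],0.65],[[0.1,-4.65,0],[0,0,0.03],0.65],[[0.1,-4.65,0],[0,0,0.03],0.65]])

```text
time_s: 9.95
tool_pos: [0.5234, -0.2218, 0.0967]
tool_rot: [180.0, 0.0, 85.7]
force: [3.6, -0.6, -2.0]
grip_width: 0.0306
grasp_force: 1.9
```

```bash
python3 st.py
```

```text
9.95 theta -0.182 R 0.1542 Ftan 3.6646173742978254 F [ 3.6 -0.6 -2. ]
```

Request:
drive_tool(moves=[[[0.1,-4.65,0],[0,0,0.03],0.65],[[0.1,-4.65,0],[0,0,0.03],0.65],[[0.1,-4.65,0],[0,0,0.03],0.65]])

```text
time_s: 10.2
tool_pos: [0.5093, -0.2201, 0.0967]
tool_rot: [180.0, 0.0, 80.6]
force: [3.4, -1.1, -1.2]
grip_width: 0.0303
grasp_force: 1.9
```

```bash
python3 st.py
```

```text
10.2 theta -0.09 R 0.1542 Ftan 3.4849051788316774 F [ 3.4 -1.1 -1.2]
```

Request:
drive_tool(moves=[[[0.1,-4.65,0],[0,0,0.03],0.65],[[0.1,-4.65,0],[0,0,0.03],0.65],[[0.1,-4.65,0],[0,0,0.03],0.65],[[0.1,-4.65,0],[0,0,0.03],0.65]])

```text
time_s: 10.53
tool_pos: [0.4911, -0.2159, 0.0966]
tool_rot: [180.0, 0.0, 73.7]
force: [2.9, -1.0, -0.8]
grip_width: 0.0305
grasp_force: 1.9
```

```bash
python3 st.py
```

```text
10.5333 theta 0.032 R 0.154 Ftan 3.02932703980448 F [ 2.9 -1.  -0.8]
```

Request:
drive_tool(moves=[[[0.1,-4.65,0],[0,0,0.03],0.65],[[0.1,-4.65,0],[0,0,0.03],0.65],[[0.1,-4.65,0],[0,0,0.03],0.65],[[0.1,-4.65,0],[0,0,0.03],0.65]])

```text
time_s: 10.87
tool_pos: [0.474, -0.2098, 0.0967]
tool_rot: [179.9, 0.0, 66.8]
force: [5.1, -2.7, -3.6]
grip_width: 0.0304
grasp_force: 2.8
```

```bash
python3 st.py
```

```text
10.8667 theta 0.15 R 0.154 Ftan 5.797713035064195 F [ 5.1 -2.7 -3.6]
```

Stiffening: 5.8 N, so about 18 N of squeeze. I'll go on in small steps.

Request:
drive_tool(moves=[[[0,-3.1,0],[0,0,0.02],0.65],[[0,-3.1,0],[0,0,0.02],0.65]])

```text
time_s: 11.03
tool_pos: [0.4686, -0.2075, 0.0967]
tool_rot: [179.9, 0.0, 64.6]
force: [5.6, -1.8, -4.6]
grip_width: 0.0306
grasp_force: 3.2
```

```bash
python3 st.py
```

```text
11.0333 theta 0.188 R 0.1541 Ftan 5.846348778807599 F [ 5.6 -1.8 -4.6]
```

Request:
drive_tool(moves=[[[0,-3.1,0],[0,0,0.02],0.65],[[0,-3.1,0],[0,0,0.02],0.65],[[0,-3.1,0],[0,0,0.02],0.65]])

```text
time_s: 11.28
tool_pos: [0.4608, -0.2037, 0.0968]
tool_rot: [179.8, 0.0, 61.1]
force: [8.0, -3.3, -5.4]
grip_width: 0.0305
grasp_force: 4.0
```

```bash
python3 st.py
```

```text
11.2833 theta 0.244 R 0.1542 Ftan 8.622083768567084 F [ 8.  -3.3 -5.4]
```

8.6 N while moving means about 40 N of squeeze, which is snug. I'll hold briefly, ease off, open and rise.

Request:
drive_tool(moves=[[[0,0,0],[0,0,0],0.65],[[0,0,0],[0,0,0],0.65],[[0,0,0],[0,0,0],0.65],[[0,1,0],[0,0,0],0.6],[[0,1,0],[0,0,0],0.5],[[0,0,0],[0,0,0],0.4],[[0,0,0],[0,0,0],0.4],[[0,0,0],[0,0,0],0.4],[[0,0,-15],[0,0,0],0.4],[[0,0,-30],[0,0,0],0.4],[[0,0,-35],[0,0,0],0.4],[[0,0,-30],[0,0,0],0.4]])

```text
time_s: 12.28
tool_pos: [0.4607, -0.2033, 0.2077]
tool_rot: [-179.9, 0.0, 61.3]
force: [2.6, -0.7, 1.5]
grip_width: 0.052
grasp_force: 0.0
```

Request:
drive_tool(moves=[[[-40,0,-10],[0,0,0],0.4],[[-40,0,0],[0,0,0],0.4],[[-40,0,0],[0,0,0],0.4],[[0,0,0],[0,0,0],0.4],[[0,0,0],[0,0,0],0.4]])

```text
time_s: 12.7
tool_pos: [0.4016, -0.3109, 0.216]
tool_rot: [-179.9, 0.0, 60.9]
force: [0.8, 0.8, 0.0]
grip_width: 0.0521
grasp_force: 0.0
```

```bash
python3 - <<'E'
from h import *
print(env.get_obs()['force'])
im,d,c=grab("side"); cv2.imwrite("pics/s6.png",cv2.resize(im[180:300,280:400],None,fx=5,fy=5,interpolation=cv2.INTER_CUBIC))
E
```

```text
[0.82588716 0.82897186 0.0271689 ]
```

View pics/s6.png

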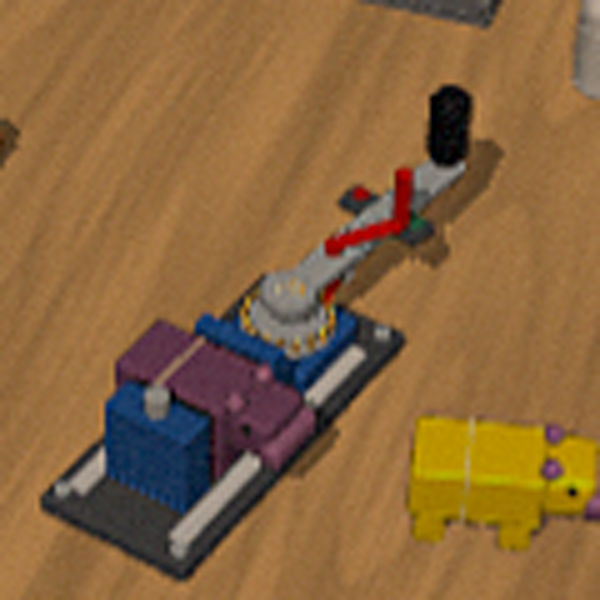

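The hippo stands upright between the jaw and the far pad, the lever (tab at (403,190)) leans to the green dot, and the gripper is clear. I'll hand in.

```bash
python3 -c "
from cell import env
print(env.sign_off())"
```

```text
the job is handed in; nothing more can be done
None
```

The job is handed in: the pawl is on the tightening side, and the jaw was closed until the knob took about 8.6 N (roughly 40 N of squeeze, well under 120 N). The last picture shows the hippo upright between the pads with the gripper clear; the judge returned no verdict.

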